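Set out the brown stain bottles on their colour-coded pads

TASK

Set the bench up for staining the next smears: of the things in front of the grey case, pick out the three brown bottles and stand each in the middle of the round pad whose band has the colour of its top (red, violet, or black for the dropper bottle), one after another. Keep them upright, set them down rather than dropping them, and leave the white bottle and the red-lidded sample cup where they stand; the two brown bottles far back on the left belong to another set.

Things in the scene. Friction and masses are not known exactly. Their poses are not given: they have to be found in the camera images.
- bottle_red: brown bottle with a red screw cap, to be moved: 42 mm in diameter, 98 mm tall with the cap (cap 27 mm in diameter, the top 15 mm); stands upright; origin at the centre of its underside, z up. Grip it round the body, about 52 mm above the underside.
- bottle_violet: brown bottle with a violet screw cap, to be moved: 42 mm in diameter, 98 mm tall with the cap (cap 27 mm in diameter, the top 15 mm); stands upright; origin at the centre of its underside, z up. Grip it round the body, about 52 mm above the underside.
- bottle_black: small brown dropper bottle with a slender black dropper top, to be moved: body 27 mm in diameter and 48 mm high, 82 mm tall with the dropper; stands upright; origin at the centre of its underside, z up. Grip it round the body, about 38 mm above the underside.
- pad_red: flat round bottle pad, white with a red band round its edge, 68 mm in diameter, 6 mm thick, fixed to the worktop; origin at the centre of its underside, its upper face 6 mm above that.
- pad_violet: flat round bottle pad, white with a violet band round its edge, 68 mm in diameter, 6 mm thick, fixed to the worktop; origin at the centre of its underside, its upper face 6 mm above that.
- pad_black: flat round bottle pad, white with a black band round its edge, 68 mm in diameter, 6 mm thick, fixed to the worktop; origin at the centre of its underside, its upper face 6 mm above that.
- saline: bystander: white reagent bottle with a white cap, 48 mm in diameter, 105 mm tall, loose; stays where it is; origin at the centre of its underside.
- cup: bystander: sample cup with a red lid, 64 mm in diameter, 70 mm tall, loose; stays where it is; origin at the centre of its underside.
- charger_box: fixed grey instrument case lying behind the pads and bottles: 190 mm (x) by 304 mm (y), its top 57 mm above the worktop; origin about the middle of its underside. To the right of all this stand the microscope and, above it, its monitor, up to 570 mm above the worktop: the arm must keep clear of them.

How it is judged:
At the end, for the whole second after the job is handed in: Each of the three brown bottles stands upright (within about 4.5 degrees) on the pad of its top's colour, its axis within 12 mm of the pad's centre, released and at rest; the white-capped bottle and the sample cup still stand upright within 20 mm of where they were (horizontal distance between bottle_red and pad_red below 0.012 m and z of bottle_red in the frame of pad_red between 0.003 and 0.01 m and angle between each of bottle_red, bottle_violet, bottle_black's own z axis and vertical below 0.08 rad and linear speed of each of bottle_red, bottle_violet, bottle_black below 0.02 m/s and angular speed of each of bottle_red, bottle_violet, bottle_black below 0.2 rad/s and contact force between each of bottle_red, bottle_violet, bottle_black and the fingers below 0.05 N and horizontal distance between bottle_violet and pad_violet below 0.012 m and z of bottle_violet in the frame of pad_violet between 0.003 and 0.01 m and horizontal distance between bottle_black and pad_black below 0.012 m and z of bottle_black in the frame of pad_black between 0.003 and 0.01 m and distance of each of saline, cup from where it was at the start of the episode below 0.02 m and angle between each of saline, cup's own z axis and vertical below 0.1 rad); the robot touches nothing.
It fails at once if a brown bottle is tipped over (angle between any of bottle_red, bottle_violet, bottle_black's own z axis and vertical above 0.6 rad).
It fails at once if a brown bottle is dropped (falls untouched, its underside more than 40 mm above the worktop) ((height (world z) of bottle_red above 0.04 m and contact force between bottle_red and anything else below 0.005 N) or (height (world z) of bottle_violet above 0.04 m and contact force between bottle_violet and anything else below 0.005 N) or (height (world z) of bottle_black above 0.04 m and contact force between bottle_black and anything else below 0.005 N)).
It fails at once if the white-capped bottle or the sample cup is shifted more than 20 mm or tipped (distance of any of saline, cup from where it was at the start of the episode above 0.02 m or angle between any of saline, cup's own z axis and vertical above 0.3 rad).
It also fails if it takes over 96 s, if anything falls off the work surface, if the arm or the gripper's body presses on something with over 40 N, if the wrist force passes 120 N, or if a joint passes its speed limit or range.

ROBOT

A 7-joint arm with a two-finger parallel gripper is mounted at the origin on a cart in front of the work surface, level with it; the furniture and walls round the work are solid. World frame = base frame: x ahead of the robot, y to its left, z up, the work surface at z = 0. Lengths are in m, angles in rad, forces in N, time in s.
With the tool pointing down it reaches from about 0.425 to 0.925 m from the base axis. Payload 6.8 kg.
Tool frame: the origin (TCP) lies midway between the tips of the shut fingers; the grasp point (between the pads) lies 19 mm behind it; x points along the fingers, y is the direction in which the jaws open and shut, and the axes are right-handed (so a half turn about x gives the same grasp; the last joint's range is limited). The gripper opens to 85 mm and grips with 20 to 120 N. Pads are 22 mm wide; open, the fingers measure 114 mm over their backs; the gripper's body (76 mm by 85 mm) begins 54 mm behind the grasp point. The pads swing forward as they close: fully open they stand 13 mm farther back than shut.
Start: joints at [1.191, 0.477, 0.022, 1.555, -0.011, 1.109, -0.083], TCP at [0.181, -0.65, 0.231] pointing down, gripper open.
Joint ranges: [-2.96, 2.96], [-0.34, 2.1], [-1.41, 1.46], [0.24, 2.44], [-1.37, 4.51], [0.17, 1.92], [-2.96, 2.96]. Speed limits (rad/s): [2.39, 2.39, 3.14, 3.14, 3.14, 3.14, 3.14].

INTERFACE

Orientations are given as a rotation vector (axis times angle).
In Python, from bench import r, viewer, nets gives the robot as it stands.
- The arm moves only by the shell command python3 -m pendant 'ROWS' [FORCE]. ROWS is JSON, one flat list of numbers, 5 for each row, row after row: the finger opening in mm, from 0 to 85.4, then the shift along the tool's x, y, z in mm, then the turn about the tool's x in rad. A call has 1 to 20 rows; each row shifts and turns the commanded pose from where the row before left it, along the tool's axes as they then stand; what a row does not reach is not made up. A row lasts 1/8 s, in which the tool goes at most 62.5 mm and 10.7 degrees, less where a joint would pass 70% of its speed; a pose out of reach is approached as far as the arm can. A call with a gripper value outside its range is refused whole. The fingers move at their own pace and stop on an object; FORCE is the grip in N (left out, the last holds). Time passes only in rows, so rows that do not move let the fingers close. It gives the time, the measured TCP pose, the force and the opening at its end, in the units of the state.
- r.get_obs(): the state, without advancing time (a new reading comes with each control period).
- viewer.grab_frame(name): name is "scene" or "top" or "wrist"; returns (picture, depth): 420x560x3 uint8, red, green, blue; 420x560 float32, m along the optical axis (not along the pixel's ray), 0 where there is no reading.
- viewer.calibration(name): a dict with "mtx" (3x3 intrinsics, pixels), "distortion" ([k1, k2, p1, p2, k3] as OpenCV has them; the pictures are not rectified), "world_to_cam" (4x4, takes a point from world to camera coordinates). Camera axes: x right, y up, looking along -z (the intrinsics and any distortion apply to the point x, -y, -z); pixel columns grow to the right and rows downward; lengths in m; the calibration is good to about 2 mm. A picture is of the moment at which its call begins: read the wrist's pose just before it. calibration takes no time and is no camera call; for the wrist camera it gives the pose at the moment of the call.
- r.hand_in(): hands the job in, once; it reports no verdict.
Trained networks look in the newest picture that a camera, given by its name, has taken for a name from the list of things; names that differ only in an ending like _2 or _b are one class to them, and where a whole thing is asked for, a point or a joint stands for the part that bears it (a point fixed in the world has none). Each returns a list of dicts, best first, with "score" (0 to 1); they miss things now and then, are a little off and sometimes report something else, mostly with a low value. They report only what shows in the picture. A call takes as long as a camera call.
- nets.look_for(name, camera): "location" ([x, y, z] in m, in world coordinates, good to about 4 mm: the middle of the surface that is visible of it).
- nets.silhouettes(name, camera): "mask" (420x560 bool, what is visible of it).
The state is a dict: "clock": time; "joints": joint angles; "qvel": joint speeds; "tau": joint torques, N m; "tcp_pos": TCP position; "orientation": TCP orientation; "contact_force": force on the tool from outside, world axes, zero at the start; "moment": the same for the moment, N m; "grip_width": finger opening in m.
Only numpy, scipy, OpenCV 4.12 (cv2) and the standard library are available. Lean on these libraries where they do the work, as an engineer would, in place of code of your own. Each camera call takes 0.05 s, during which the arm holds its last target. There are 200 camera calls.

## Working session

There is one attempt and no reset: what is moved stays moved. The work goes in short steps, Python scripts to look and compute and a shell command to move; the robot and the scene stay as the last step left them, time stands still between calls to the robot, and variables do not carry over. Pictures are saved under pics/ and viewed, about 12 in all and at most 16, crops included, and the job is handed in when it is done.

```bash
ls; mkdir -p pics; cat > h.py <<'E'
import numpy as np, cv2
from bench import r, viewer, nets
from scipy.spatial.transform import Rotation as R
def deproj(cam, uv, d):
    c=viewer.calibration(cam); K=np.array(c["mtx"]); D=np.array(c["distortion"],float)
    uv=np.asarray(uv,float).reshape(-1,1,2); n=cv2.undistortPoints(uv,K,D).reshape(-1,2)
    d=np.asarray(d).reshape(-1,1)
    P=np.hstack([n[:,:1]*d,-n[:,1:]*d,-d,np.ones_like(d)])
    return (np.linalg.inv(np.array(c["world_to_cam"]))@P.T).T[:,:3]
def save(cam,name):
    p,d=viewer.grab_frame(cam); cv2.imwrite(f"pics/{name}.png",p[:,:,::-1]); return p,d
E
python3 - <<'E'
from h import *
o=r.get_obs(); print(o["tcp_pos"],o["orientation"],R.from_rotvec(o["orientation"]).as_matrix().round(3),o["clock"])
for cam in ["scene","top"]:
    p,d=save(cam,cam+"0")
    for n in ["bottle_red","bottle_violet","bottle_black","pad_red","pad_violet","pad_black","saline","cup","charger_box"]:
        print(cam,n,[(np.round(x["location"],3).tolist(),round(x["score"],2)) for x in nets.look_for(n,cam)][:4])
E
```

```text
pics
[ 0.18102621 -0.64967256  0.23032963] [ 2.07642898  0.28582886 -2.07724411] [[-0.001  0.268 -0.963]
 [ 0.002 -0.963 -0.268]
 [-1.    -0.002  0.   ]] 0.0
scene bottle_red [([0.379, 0.286, 0.053], 0.57)]
scene bottle_violet [([0.451, 0.22, 0.062], 0.96)]
scene bottle_black [([0.471, 0.328, 0.032], 0.83)]
scene pad_red []
scene pad_violet [([0.368, 0.37, 0.005], 0.84), ([0.378, 0.284, 0.054], 0.64)]
scene pad_black [([0.468, 0.43, 0.002], 0.65)]
scene saline [([0.552, 0.183, 0.064], 0.87)]
scene cup []
scene charger_box []
top bottle_red [([0.383, 0.299, 0.077], 0.72)]
top bottle_violet [([0.462, 0.239, 0.076], 0.83)]
top bottle_black [([0.473, 0.338, 0.056], 0.56)]
top pad_red [([0.372, 0.204, 0.008], 0.75)]
top pad_violet [([0.383, 0.376, 0.008], 0.69)]
top pad_black [([0.475, 0.435, 0.004], 0.75), ([0.46, 0.24, 0.074], 0.22)]
top saline [([0.555, 0.202, 0.079], 0.78)]
top cup [([0.44, 0.536, 0.07], 0.73)]
top charger_box []
```

View pics/scene0.png

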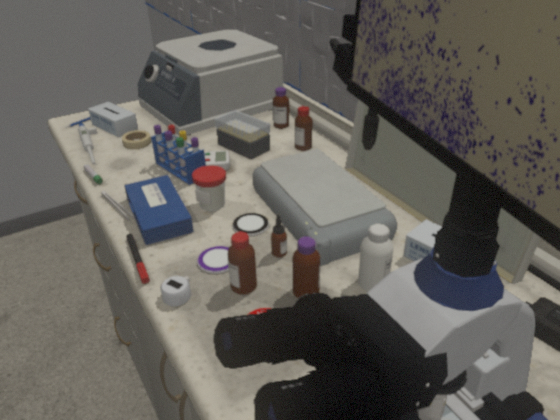

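View pics/top0.png

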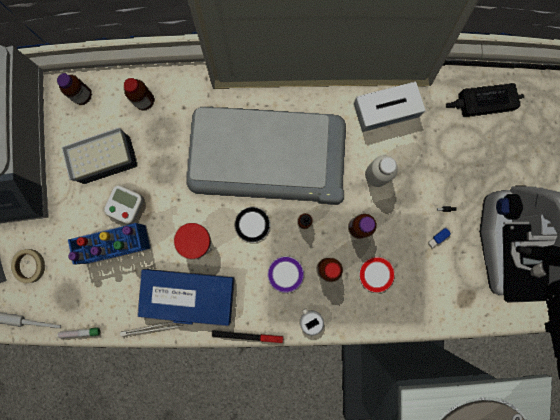

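The scene view shows red bottle (241,265), violet (306,268), dropper (279,240) and saline (376,260), with the microscope in front. The top view shows the bottles at red (330,269), violet (362,226) and dropper (306,221). The pads are at red (377,274), violet (286,274) and black (252,224). The nets agree with this. Next I'll measure finer positions and an obstacle height map.

```bash
python3 - <<'E'
from h import *
vv,uu=np.mgrid[0:420,0:560]; uv=np.c_[uu.ravel(),vv.ravel()]
def cloud(cam):
    p,d=viewer.grab_frame(cam); P=deproj(cam,uv,d.ravel()).reshape(420,560,3); P[d<=0]=np.nan; return p,P
p,P=cloud("top")
for n in ["bottle_red","bottle_violet","bottle_black","pad_red","pad_violet","pad_black","saline","cup"]:
    res=nets.silhouettes(n,"top")
    if not res: print(n,None); continue
    m=res[0]["mask"]; Q=P[m]; Q=Q[~np.isnan(Q[:,0])]
    zt=np.percentile(Q[:,2],97) if n[0]!='p' else .006
    T=Q[abs(Q[:,2]-zt)<.006]
    c,rad=cv2.minEnclosingCircle((T[:,:2]*1000).astype(np.float32))
    ys,xs=np.nonzero(m)
    print(n,round(res[0]["score"],2),"px",xs.mean().round(),ys.mean().round(),"ztop",zt.round(3),"mean",T.mean(0).round(4),"circ",np.round(c,1),round(rad,1),"bbox mid",((T[:,:2].min(0)+T[:,:2].max(0))/2).round(4))
_,S=cloud("scene")
A=np.vstack([P.reshape(-1,3),S.reshape(-1,3)]); A=A[~np.isnan(A[:,0])]
print("cols y:",np.arange(.75,-.75,-.06).round(2))
for x in np.arange(.06,1.0,.06):
    row=[]
    for y in np.arange(.75,-.75,-.06):
        s=A[(abs(A[:,0]-x)<.03)&(abs(A[:,1]-y)<.03)]
        row.append("  ." if len(s)<3 else "%3d"%(np.percentile(s[:,2],99)*100))
    print("%.2f"%x," ".join(row))
for c in ["top","scene"]:
    print(c,np.linalg.inv(viewer.calibration(c)["world_to_cam"])[:3,3].round(3))
E
```

```text
bottle_red 0.56 px 329.0 269.0 ztop 0.099 mean [0.3854 0.2956 0.0972] circ [385.4 295.3] 13.5 bbox mid [0.385  0.2959]
bottle_violet 0.74 px 362.0 226.0 ztop 0.099 mean [0.4621 0.2335 0.0971] circ [461.9 233.4] 13.6 bbox mid [0.4622 0.2337]
bottle_black 0.74 px 304.0 221.0 ztop 0.077 mean [0.4747 0.3372 0.0764] circ [474.9 337.7] 3.9 bbox mid [0.4748 0.3377]Traceback (most recent call last):
  File "<stdin>", line 14, in <module>
AttributeError: 'float' object has no attribute 'round'
```

```bash
python3 - <<'E'
from h import *
save("wrist","wrist0"); c=viewer.calibration("wrist"); o=r.get_obs()
M=np.linalg.inv(c["world_to_cam"]); Rt=R.from_rotvec(o["orientation"]).as_matrix()
print("cam in tool",(Rt.T@(M[:3,3]-o["tcp_pos"])).round(3),(Rt.T@M[:3,:3]).round(2), c["mtx"])
E
```

```text
cam in tool [-0.143  0.    -0.073] [[-0.    0.28 -0.96]
 [ 1.    0.   -0.  ]
 [ 0.   -0.96 -0.28]] [[299.56726209   0.         276.53367554]
 [  0.         299.56726209 210.80817733]
 [  0.           0.           1.        ]]
```

```bash
python3 - <<'E'
from h import *
vv,uu=np.mgrid[0:420,0:560]; uv=np.c_[uu.ravel(),vv.ravel()]
def cloud(cam):
    p,d=viewer.grab_frame(cam); P=deproj(cam,uv,d.ravel()).reshape(420,560,3); P[d<=0]=np.nan; return p,P
p,P=cloud("top")
for n in ["pad_red","pad_violet","pad_black","saline","cup"]:
    res=nets.silhouettes(n,"top")
    if not res: print(n,None); continue
    m=res[0]["mask"]; Q=P[m]; Q=Q[~np.isnan(Q[:,0])]
    zt=np.percentile(Q[:,2],97) if n[0]!='p' else .006
    T=Q[abs(Q[:,2]-zt)<.006]
    c,rad=cv2.minEnclosingCircle((T[:,:2]*1000).astype(np.float32))
    print(n,round(res[0]["score"],2),"ztop",round(float(zt),3),"mean",T.mean(0).round(4),"circ",np.round(c,1),round(rad,1),"bbox mid",((T[:,:2].min(0)+T[:,:2].max(0))/2).round(4))
_,S=cloud("scene")
A=np.vstack([P.reshape(-1,3),S.reshape(-1,3)]); A=A[~np.isnan(A[:,0])]
ys=np.arange(.75,-.75,-.06)
print("      "+" ".join("%3d"%round(y*100) for y in ys))
for x in np.arange(.06,1.0,.06):
    row=[]
    for y in ys:
        s=A[(abs(A[:,0]-x)<.03)&(abs(A[:,1]-y)<.03)]
        row.append("  ." if len(s)<3 else "%3d"%(np.percentile(s[:,2],99)*100))
    print("%.2f"%x," ".join(row))
for c in ["top","scene"]:
    print(c,np.linalg.inv(viewer.calibration(c)["world_to_cam"])[:3,3].round(3))
E
```

```text
pad_red 0.66 ztop 0.006 mean [0.3725 0.2029 0.005 ] circ [372.2 203.7] 35.8 bbox mid [0.3718 0.2034]
pad_violet 0.93 ztop 0.006 mean [0.3778 0.3743 0.0049] circ [377.1 375.3] 34.0 bbox mid [0.3769 0.3745]
pad_black 0.68 ztop 0.006 mean [0.4722 0.4346 0.0049] circ [472.5 436.2] 35.3 bbox mid [0.4719 0.4352]
saline 0.84 ztop 0.106 mean [0.5617 0.1954 0.1042] circ [562.5 194.7] 14.2 bbox mid [0.5625 0.1947]
cup 0.67 ztop 0.072 mean [0.4417 0.5366 0.0687] circ [441.5 536.9] 31.8 bbox mid [0.4414 0.5374]
       75  69  63  57  51  45  39  33  27  21  15   9   3  -3  -9 -15 -21 -27 -33 -39 -45 -51 -57 -63 -69
0.06 -87 -87 -87 -87 -86 -87 -87 -87 -86 -79   0   1   1   1   1   0 -87 -87 -87 -86 -87 -86 -87 -87   .
0.12   .   .   .   .   .   .   .   .   .   .   0   0   1   1   1   0   .   .   .   .   .   .   .   .   .
0.18   .   .   .   .   .   .   .   .   .   .   0   0   0   0   0   0   .   .   .   .   .   .   .   .   .
0.24   1   0   0   0   1   1   1   2   0   0   0   0   0  29  29   0   .   .   .   .   .   .   .   .   .
0.30   1   0   3   3   3   3   0   2   0   0   0   0  12  28  28  26 
[... 543 characters left out ...]
.   .   .   .   .
0.66   6   6   0   4   5   5   5   6   5   4   4   4   3   3   3   0   0   .   .   .   .   .   .   .   .
0.72   9   5   9   0   7   7   7   6   6   6   7   7   3   3   3   0   0   .   .   .   .   .   .   .   .
0.78   7   2   2   2  27  26  26  26  26  26  26  27   2   2   2   2   2   .   .   .   .   .   .   .   .
0.84  28  29  30  19  18   .   .   .   .   .   .   3  19  19  20  17   7   .   .   .   .   .   .   .   .
0.90   .   .   .   .   .   .   .   .   .   .   .   .   .   .   .   .   .   .   .   .   .   .   .   .   .
0.96   .   .   .   .   .   .   .   .   .   .   .   .   .   .   .   .   .   .   .   .   .   .   .   .   .
top [0.413 0.378 0.945]
scene [ 0.137 -0.258  0.548]
```

View pics/wrist0.png

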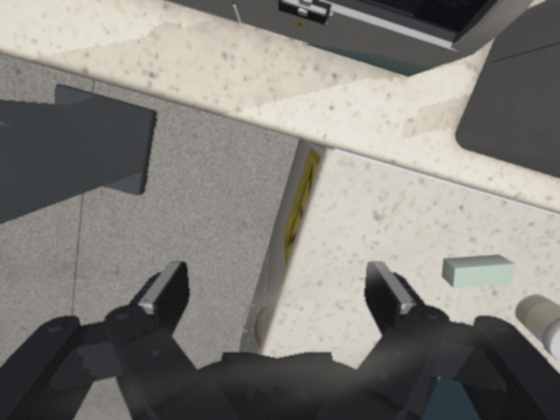

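Wrist view at the start shows only bench, cart and open fingers, with nothing nearby. The heights check out (caps 98, pads 6, cup 70 mm). The microscope rises to about 0.48 m between me and the bottles, so I raise first and pass over it at z≈0.62.

```bash
python3 -m pendant '[85,-56,0,0,0.136, 85,-56,0,0,0.136, 85,-56,0,0,0, 85,-56,0,0,0, 85,-56,0,0,0, 85,-56,0,0,0, 85,-56,0,0,0, 85,0,0,0,0]' 40
python3 - <<'E'
from h import *
o=r.get_obs(); print(o["tcp_pos"],R.from_rotvec(o["orientation"]).as_matrix().round(3),np.round(o["joints"],2))
vv,uu=np.mgrid[0:420,0:560]; uv=np.c_[uu.ravel(),vv.ravel()]
A=[]
for cam in ["scene","top"]:
    p,d=viewer.grab_frame(cam); A.append(deproj(cam,uv,d.ravel())[d.ravel()>0])
A=np.vstack(A); 
for x in np.arange(.2,.52,.04):
    print(round(x,2),[(z, len(s) and float(np.percentile(s[:,1],98).round(3))) for z in (.1,.2,.3,.4,.5) for s in [A[(abs(A[:,0]-x)<.02)&(A[:,2]>z)&(A[:,2]<z+.1)&(A[:,1]<.15)]]])
E
```

```text
clock: 2.65
tcp_pos: [0.1799, -0.6493, 0.6237]
orientation: [2.217, -0.022, -2.21]
contact_force: [-0.3, 0.6, -0.7]
grip_width: 0.0848
[ 0.17991804 -0.64933501  0.6236836 ] [[ 0.003 -0.002 -1.   ]
 [-0.018 -1.     0.002]
 [-1.     0.018 -0.003]] [ 1.04  0.43  0.34  0.79 -0.15  1.91 -0.28]
0.2 [(0.1, 0), (0.2, -0.018), (0.3, 0), (0.4, 0), (0.5, 0)]
0.24 [(0.1, 0), (0.2, -0.019), (0.3, 0), (0.4, 0), (0.5, 0)]
0.28 [(0.1, 0), (0.2, -0.013), (0.3, 0), (0.4, 0), (0.5, 0)]
0.32 [(0.1, 0.004), (0.2, -0.021), (0.3, 0), (0.4, 0), (0.5, 0)]
0.36 [(0.1, 0.004), (0.2, -0.025), (0.3, -0.006), (0.4, -0.024), (0.5, 0)]
0.4 [(0.1, 0.002), (0.2, -0.034), (0.3, 0.077), (0.4, 0.107), (0.5, 0)]
0.44 [(0.1, -0.0), (0.2, -0.033), (0.3, -0.079), (0.4, 0), (0.5, 0)]
0.48 [(0.1, -0.009), (0.2, -0.045), (0.3, 0), (0.4, 0), (0.5, 0)]
```

```bash
python3 -m pendant '[85,0,-52,-24,0, 85,0,-52,-24,0, 85,0,-52,-24,0, 85,0,-52,-24,0, 85,0,-52,-24,0, 85,0,-52,-24,0]'; python3 -c "
from h import *
print(np.round(r.get_obs()['joints'],2))"
```

```text
clock: 3.5
tcp_pos: [0.3251, -0.3334, 0.6152]
orientation: [2.217, -0.004, -2.219]
contact_force: [0.5, -0.3, -0.7]
grip_width: 0.0849
[ 0.55 -0.    0.11  1.33  0.    1.81 -0.91]
```

```bash
python3 -m pendant '[85,0,-52,-24,0, 85,0,-52,-24,0, 85,0,-52,-24,0, 85,0,-52,-24,0, 85,0,-52,-24,0, 85,0,-52,-24,0, 85,0,-54,10,0, 85,0,-54,10,0, 85,0,-54,10,0, 85,0,-54,10,0, 85,0,-54,10,0, 85,0,-54,10,0, 85,0,0,0,0]'; python3 -c "
from h import *
o=r.get_obs();print(np.round(o['joints'],2),R.from_rotvec(o['orientation']).as_matrix().round(3))"
```

```text
clock: 5.12
tcp_pos: [0.4058, 0.3037, 0.6103]
orientation: [2.21, 0.002, -2.215]
contact_force: [-0.4, -1.1, 0.2]
grip_width: 0.0847
[-0.23  0.13 -0.64  1.22  0.08  1.83 -2.4 ] [[-0.003  0.01  -1.   ]
 [-0.008 -1.    -0.01 ]
 [-1.     0.008  0.003]]
```

```bash
python3 -m pendant '[85,56,2,4,0, 85,56,2,4,0, 85,56,2,4,0, 85,56,2,4,0, 85,56,0,4,0, 85,56,0,0,0, 85,56,0,0,0, 85,0,0,0,0]'; python3 -c "
from h import *
o=r.get_obs();print(np.round(o['joints'],2),R.from_rotvec(o['orientation']).as_matrix().round(3))
save('wrist','w1')
for n in ['bottle_red','pad_red','bottle_violet']: print(n,[(np.round(x['location'],3).tolist(),round(x['score'],2)) for x in nets.look_for(n,'wrist')][:3])"
```

```text
clock: 6.12
tcp_pos: [0.3868, 0.2858, 0.2168]
orientation: [2.208, -0.014, -2.222]
contact_force: [-0.4, 0.1, 1.3]
grip_width: 0.0846
[-0.22  0.24 -0.63  1.98  0.17  0.99 -2.5 ] [[-0.006  0.    -1.   ]
 [-0.013 -1.    -0.   ]
 [-1.     0.013  0.006]]
bottle_red [([0.396, 0.295, 0.073], 0.64)]
pad_red [([0.374, 0.206, 0.007], 0.79)]
bottle_violet [([0.463, 0.241, 0.081], 0.56)]
```

View pics/w1.png

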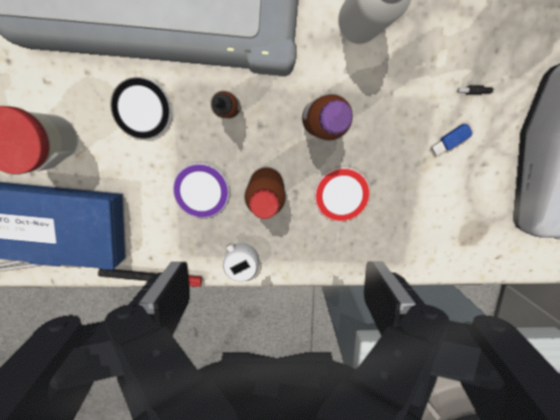

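The wrist view shows red (265,195), violet (330,117) and dropper (225,105), consistent with the map. I descend onto red and close.

```bash
python3 -m pendant '[85,36,-6,0,0, 85,36,-6,0,0, 85,40,0,0,0, 85,40,0,0,0, 85,25,0,0,0, 85,10,0,0,0, 85,0,0,0,0, 30,0,0,0,0, 30,0,0,0,0, 30,0,0,0,0, 30,0,0,0,0, 30,0,0,0,0, 30,0,0,0,0, 30,0,0,0,0]' 40
```

```text
clock: 8.07
tcp_pos: [0.3906, 0.2996, 0.0345]
orientation: [2.222, -0.009, -2.215]
contact_force: [-1.2, -3.0, 9.8]
grip_width: 0.0416
```

```bash
python3 -m pendant '[30,-20,0,0,0, 30,-25,0,0,0, 30,0,24,3,0, 30,0,24,3,0, 30,0,24,3,0, 30,0,24,4,0, 30,0,0,0,0, 30,0,0,0,0]'; cat >> h.py <<'E'
def capwrist(n,pad,h,padrad=True):
    o=r.get_obs(); p,d=viewer.grab_frame("wrist")
    vv,uu=np.mgrid[0:420,0:560]; P=deproj("wrist",np.c_[uu.ravel(),vv.ravel()],d.ravel()).reshape(420,560,3)
    print("tcp",np.round(o["tcp_pos"],4))
    for k in (n,pad):
        for x in nets.silhouettes(k,"wrist")[:2]:
            m=x["mask"]&(d>0); Q=P[m]; ys,xs=np.nonzero(m)
            T=Q[abs(Q[:,2]-(.006 if k==pad else np.percentile(Q[:,2],95)))<.006]
            if len(T)<5: continue
            c,rad=cv2.minEnclosingCircle((T[:,:2]*1000).astype(np.float32))
            print(k,round(x["score"],2),"px",round(xs.mean()),round(ys.mean()),"mean",T.mean(0).round(4),"circ",np.round(c,1),round(rad,1))
    return p
E
python3 -c "
from h import *
p=capwrist('bottle_red','pad_red',0); cv2.imwrite('pics/w2.png',p[:,:,::-1])"
```

```text
clock: 9.07
tcp_pos: [0.3773, 0.205, 0.0795]
orientation: [2.222, -0.006, -2.215]
contact_force: [0.1, 0.2, -0.3]
grip_width: 0.0414
tcp [0.3773 0.205  0.0795]
bottle_red 0.87 px 276 292 mean [0.3837 0.2083 0.1419] circ [377.4 208.4] 13.0
pad_red 0.6 px 277 210 mean [0.3867 0.2047 0.0057] circ [372.6 203.3] 34.9
```

View pics/w2.png

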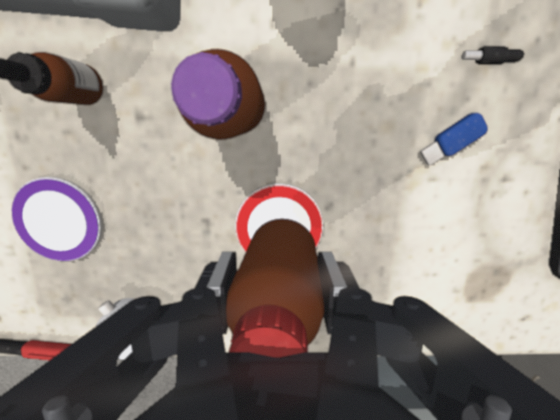

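The wrist view shows red held upright, cap at (270,330), above the red pad (279,225), about 4 mm off. I correct and lower it.

```bash
python3 -m pendant '[30,8,3,3,0, 30,12,0,0,0, 30,12,0,0,0, 30,5,0,0,0, 30,1,0,0,0, 30,0,0,0,0]'
```

```text
clock: 9.98
tcp_pos: [0.374, 0.2011, 0.0412]
orientation: [2.221, -0.007, -2.216]
contact_force: [0.1, 0.4, -0.5]
grip_width: 0.0414
```

```bash
python3 -m pendant '[30,1,0,0,0, 30,0,0,0,0]'; python3 -m pendant '[45,0,0,0,0, 55,0,0,0,0, 70,0,0,0,0, 85,0,0,0,0, 85,0,0,0,0]'; python3 -m pendant '[85,-15,0,0,0, 85,-30,0,0,0, 85,-50,0,0,0, 85,-50,-30,-20,0, 85,0,0,0,0]'; python3 -c "
from h import *
p=capwrist('bottle_red','pad_red',0)
p,d=viewer.grab_frame('wrist');cv2.imwrite('pics/w3.png',p[:,:,::-1])
capwrist('bottle_violet','pad_violet',0)
capwrist('bottle_black','pad_black',0)"
```

```text
clock: 10.22
tcp_pos: [0.3744, 0.2012, 0.0407]
orientation: [2.222, -0.007, -2.215]
contact_force: [-1.2, -0.3, 3.8]
grip_width: 0.0417
clock: 10.85
tcp_pos: [0.3739, 0.2009, 0.0401]
orientation: [2.22, -0.008, -2.216]
contact_force: [0.1, 0.4, 0.6]
grip_width: 0.0849
clock: 11.48
tcp_pos: [0.3968, 0.2358, 0.19]
orientation: [2.232, 0.001, -2.209]
contact_force: [0.0, 0.1, -0.4]
grip_width: 0.0849
tcp [0.3968 0.2358 0.19  ]
bottle_red 0.67 px 316 229 mean [0.37   0.1951 0.1014] circ [369.  194.7] 13.5
pad_red 0.64 px 299 203 mean [0.3813 0.2073 0.0034] circ [371.1 199.8] 33.9
tcp [0.3926 0.2307 0.1841]
bottle_violet 0.66 px 272 125 mean [0.4633 0.2334 0.0978] circ [463.2 233.4] 13.6
bottle_violet 0.42 px 310 226 mean [0.3722 0.1983 0.1037] circ [371.1 198.1] 13.8
pad_violet 0.7 px 146 202 mean [0.3805 0.3736 0.0056] circ [379.7 374.3] 34.1
tcp [0.3928 0.2309 0.1839]
bottle_black 0.95 px 163 111 mean [0.4759 0.3349 0.0769] circ [475.9 335.4] 3.9
bottle_black 0.75 px 5 150 mean [0.4378 0.5133 0.0156] circ [438.6 513.5] 13.2
pad_black 0.7 px 77 115 mean [0.474  0.4334 0.0061] circ [473.5 437. ] 36.0
```

View pics/w3.png

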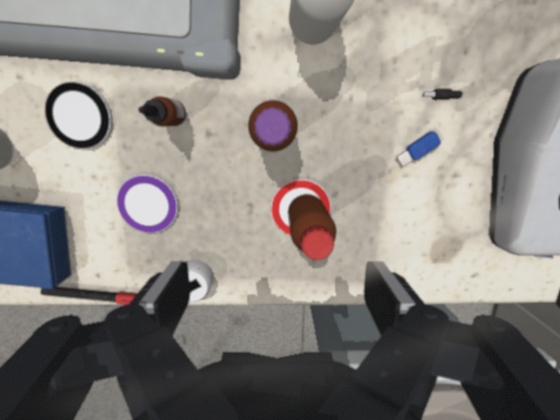

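Red stands on its pad, about 5 mm off centre and upright (cap top at 104 mm). Next I go over violet.

```bash
python3 -m pendant '[85,0,0,-30,0, 85,0,-1,-30,0, 85,10,-1,-10,0, 85,25,0,0,0, 85,0,0,0,0, 85,0,0,0,0]'; python3 -c "
from h import *
o=r.get_obs();print(np.round(o['tcp_pos'],4),R.from_rotvec(o['orientation']).as_matrix().round(3)[:,0],np.round(o['joints'],2))"
```

```text
clock: 12.72
tcp_pos: [0.4632, 0.2339, 0.1503]
orientation: [2.219, -0.007, -2.216]
contact_force: [0.6, 0.1, 0.4]
grip_width: 0.0849
[0.4632 0.2339 0.1503] [ 0.001 -0.007 -1.   ] [-0.1   0.38 -0.59  1.97  0.29  0.87 -2.42]
```

```bash
python3 -m pendant '[85,35,0,0,0, 85,40,0,0,0, 85,30,0,0,0, 85,13,0,0,0, 85,0,0,0,0, 30,0,0,0,0, 30,0,0,0,0, 30,0,0,0,0, 30,0,0,0,0, 30,0,0,0,0, 30,0,0,0,0]' 40;  python3 -m pendant '[30,-20,0,0,0, 30,-30,0,0,0, 30,0,0,0,0]'
```

```text
clock: 14.1
tcp_pos: [0.4647, 0.2333, 0.0331]
orientation: [2.223, -0.007, -2.215]
contact_force: [-0.6, -0.6, 5.2]
grip_width: 0.0406
clock: 14.48
tcp_pos: [0.4653, 0.234, 0.0841]
orientation: [2.226, -0.006, -2.213]
contact_force: [-0.5, 0.1, -1.6]
grip_width: 0.0408
```

```bash
python3 -m pendant '[30,0,-18,27,0, 30,0,-30,22,0, 30,0,-34,16,0, 30,0,-34,12,0, 30,0,-24,8,0, 30,0,0,0,0, 30,0,0,0,0]'; python3 -c "
from h import *
p=capwrist('bottle_violet','pad_violet',0)
o=r.get_obs();print(np.round(o['tcp_pos'],4),R.from_rotvec(o['orientation']).as_matrix().round(3)[:,0],np.round(o['joints'],2))"
```

```text
clock: 15.35
tcp_pos: [0.3789, 0.3719, 0.0802]
orientation: [2.219, -0.01, -2.216]
contact_force: [-0.3, 0.2, -0.2]
grip_width: 0.0407
tcp [0.3789 0.3719 0.0802]
bottle_violet 0.87 px 277 290 mean [0.3868 0.3717 0.144 ] circ [381.2 371.7] 13.3
pad_violet 0.86 px 270 206 mean [0.3921 0.3759 0.006 ] circ [379.  374.2] 34.6
[0.3795 0.3717 0.0806] [ 0.002 -0.008 -1.   ] [-0.45  0.51 -0.57  1.99  0.4   0.76 -2.82]
```

```bash
python3 -m pendant '[30,10,-3,0,0, 30,14,0,0,0, 30,12,0,0,0, 30,4,0,0,0, 30,1.5,0,0,0, 30,0,0,0,0]'
```

```text
clock: 16.25
tcp_pos: [0.3791, 0.3762, 0.0396]
orientation: [2.221, -0.007, -2.216]
contact_force: [1.2, 0.6, -1.0]
grip_width: 0.0411
```

```bash
python3 -m pendant '[30,1,0,0,0, 30,0,0,0,0]'; python3 -m pendant '[45,0,0,0,0, 55,0,0,0,0, 70,0,0,0,0, 85,0,0,0,0, 85,0,0,0,0]'; python3 -m pendant '[85,-15,0,0,0, 85,-30,0,0,0, 85,-50,0,0,0, 85,-40,20,-20,-0.17, 85,0,20,-30,-0.17, 85,0,0,-30,0, 85,0,0,0,0, 85,0,0,0,0]'; cat >> h.py <<'E'
def delta(t):
    o=r.get_obs(); M=R.from_rotvec(o["orientation"]).as_matrix(); print("joints",np.round(o["joints"],2),"tcp",np.round(o["tcp_pos"],4),"xaxis",M[:,0].round(3)); print("tool delta mm",(M.T@(np.array(t)-o["tcp_pos"])*1000).round(1))
E
python3 -c "
from h import *
p=capwrist('bottle_black','pad_black',0)
capwrist('bottle_violet','pad_violet',0)
delta([.4755,.3365,.021])"
```

```text
clock: 16.5
tcp_pos: [0.3793, 0.3764, 0.0392]
orientation: [2.222, -0.007, -2.215]
contact_force: [-1.1, -1.7, 6.0]
grip_width: 0.041
clock: 17.12
tcp_pos: [0.379, 0.3759, 0.0384]
orientation: [2.22, -0.008, -2.216]
contact_force: [1.0, 0.1, 0.6]
grip_width: 0.0851
clock: 18.12
tcp_pos: [0.459, 0.3523, 0.1742]
orientation: [2.034, 0.343, -2.034]
contact_force: [-0.5, -0.5, -0.1]
grip_width: 0.0851
tcp [0.459  0.3523 0.1742]
bottle_black 0.9 px 296 187 mean [0.477  0.3377 0.0775] circ [476.3 337.1] 3.9
pad_black 0.62 px 204 153 mean [0.4742 0.4349 0.0058] circ [473.3 435.3] 34.1
tcp [0.4589 0.3523 0.174 ]
bottle_violet 0.97 px 223 275 mean [0.3804 0.3769 0.1036] circ [378.9 377. ] 13.6
pad_violet 0.24 px 367 321 mean [0.3731 0.2171 0.0108] circ [372.3 216.6] 7.0
joints [-0.26  0.46 -0.66  1.81  0.34  0.99 -2.29] tcp [0.4594 0.3522 0.1739] xaxis [ 0.002 -0.007 -1.   ]
tool delta mm [153.   19.1 -10. ]
```

```bash
python3 -m pendant '[85,15,10,-5,0, 85,25,9,-5,0, 85,30,0,0,0, 85,0,0,0,0, 85,0,0,0,0]'; python3 -c "
from h import *
delta([.4758,.337,.020])"
```

```text
clock: 19.05
tcp_pos: [0.4761, 0.3373, 0.1043]
orientation: [2.035, 0.342, -2.033]
contact_force: [-0.0, 0.4, -0.3]
grip_width: 0.0851
joints [-0.26  0.55 -0.61  1.85  0.42  0.87 -2.31] tcp [0.4761 0.3373 0.1043] xaxis [ 0.002 -0.006 -1.   ]
tool delta mm [84.3 -0.4  0.4]
```

```bash
python3 -m pendant '[85,30,0,0,0, 85,30,0,0,0, 85,20,0,0,0, 85,4,0,0,0, 85,0,0,0,0, 18,0,0,0,0, 18,0,0,0,0, 18,0,0,0,0, 18,0,0,0,0, 18,0,0,0,0, 18,0,0,0,0, 18,0,0,0,0]' 30;  python3 -m pendant '[18,-20,0,0,0, 18,-30,0,0,0, 18,0,0,0,0]'; python3 -c "
from h import *
p=capwrist('bottle_black','pad_black',0)
cv2.imwrite('pics/w4.png',p[:,:,::-1])
delta([.473,.4353,.070])"
```

```text
clock: 20.55
tcp_pos: [0.4762, 0.3367, 0.0204]
orientation: [2.036, 0.342, -2.033]
contact_force: [0.1, -0.7, 6.1]
grip_width: 0.0251
clock: 20.92
tcp_pos: [0.4772, 0.3383, 0.0729]
orientation: [2.04, 0.344, -2.03]
contact_force: [-0.1, 0.6, 0.0]
grip_width: 0.0252
tcp [0.4772 0.3383 0.0729]
bottle_black 0.22 px 190 289 mean [0.4036 0.3842 0.004 ] circ [402.4 385.9] 19.4
pad_black 0.64 px 147 186 mean [0.4742 0.4335 0.0044] circ [472.7 433.9] 33.9
joints [-0.28  0.6  -0.59  1.87  0.46  0.81 -2.34] tcp [0.4757 0.3364 0.0697] xaxis [ 0.002 -0.007 -1.   ]
tool delta mm [ -1.  -94.2 -30.4]
```

View pics/w4.png

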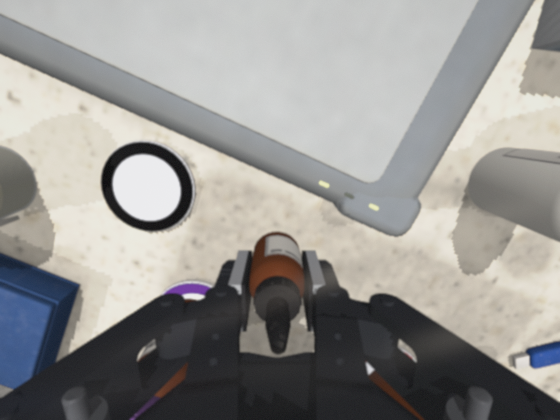

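The dropper is held upright at (277,280), and the black pad is at (147,186). I move it over the pad.

```bash
python3 -m pendant '[18,0,-24,-8,0, 18,0,-24,-8,0, 18,0,-24,-7,0, 18,0,-22,-7,0, 18,0,0,0,0, 18,0,0,0,0]'; python3 -c "
from h import *
p=capwrist('bottle_black','pad_black',0)
delta([.473,.4353,.0265])"
```

```text
clock: 21.82
tcp_pos: [0.4727, 0.4341, 0.0683]
orientation: [2.033, 0.339, -2.034]
contact_force: [0.6, -0.4, -0.3]
grip_width: 0.0252
tcp [0.4727 0.4341 0.0683]
bottle_black 0.83 px 277 285 mean [0.4751 0.4343 0.1247] circ [474.3 434.3] 4.1
pad_black 0.69 px 274 214 mean [0.4818 0.438  0.0061] circ [473.  434.7] 35.0
joints [-0.43  0.68 -0.58  1.73  0.47  0.88 -2.45] tcp [0.4733 0.434  0.0689] xaxis [ 0.002 -0.008 -1.   ]
tool delta mm [42.4 -1.7 -0.2]
```

```bash
python3 -m pendant '[18,12,-1.5,0,0, 18,14,0,0,0, 18,12,0,0,0, 18,3.5,0,0,0, 18,0,0,0,0, 18,1,0,0,0, 18,0,0,0,0]'; 
```

```text
clock: 22.85
tcp_pos: [0.4725, 0.4367, 0.0268]
orientation: [2.035, 0.342, -2.033]
contact_force: [-0.2, -0.7, -0.3]
grip_width: 0.0255
```

```bash
python3 -m pendant '[18,1,0,0,0, 18,0,0,0,0]'; python3 -m pendant '[28,0,0,0,0, 36,0,0,0,0, 50,0,0,0,0, 65,0,0,0,0, 75,0,0,0,0, 75,0,0,0,0]'; python3 -m pendant '[75,-15,0,0,0, 75,-30,0,0,0, 75,-50,0,0,0, 75,-55,0,0,0, 75,-55,0,0,0, 75,-55,0,30,0, 75,-55,20,40,0, 75,-55,0,0,0, 75,0,0,0,0]'; python3 - <<'E'
from h import *
p,d=save("top","top9"); save("scene","scene9")
vv,uu=np.mgrid[0:420,0:560]; P=deproj("top",np.c_[uu.ravel(),vv.ravel()],d.ravel()).reshape(420,560,3)
for n in ["bottle_red","bottle_violet","bottle_black","pad_red","pad_violet","pad_black","saline","cup"]:
  for x in nets.silhouettes(n,"top")[:2]:
    Q=P[x["mask"]&(d>0)]; zt=.006 if n[0]=='p' else float(np.percentile(Q[:,2],97))
    T=Q[abs(Q[:,2]-zt)<.006]
    c,rad=cv2.minEnclosingCircle((T[:,:2]*1000).astype(np.float32)); print(n,round(x["score"],2),round(zt,3),np.round(c,1),round(rad,1))
E
```

```text
clock: 23.1
tcp_pos: [0.4727, 0.4369, 0.0264]
orientation: [2.036, 0.342, -2.033]
contact_force: [-0.7, 0.1, 4.4]
grip_width: 0.0255
clock: 23.85
tcp_pos: [0.4724, 0.4366, 0.0257]
orientation: [2.035, 0.342, -2.033]
contact_force: [-0.5, 0.0, 0.1]
grip_width: 0.0751
clock: 24.98
tcp_pos: [0.4163, 0.4025, 0.3955]
orientation: [2.046, 0.348, -2.026]
contact_force: [0.1, 0.2, -0.9]
grip_width: 0.0746
bottle_red 0.18 0.106 [562.4 194.9] 14.3
saline 0.64 0.106 [562.4 194.9] 14.3
```

View pics/top9.png

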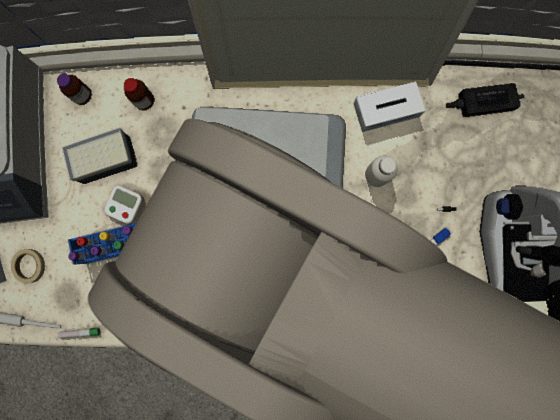

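View pics/scene9.png

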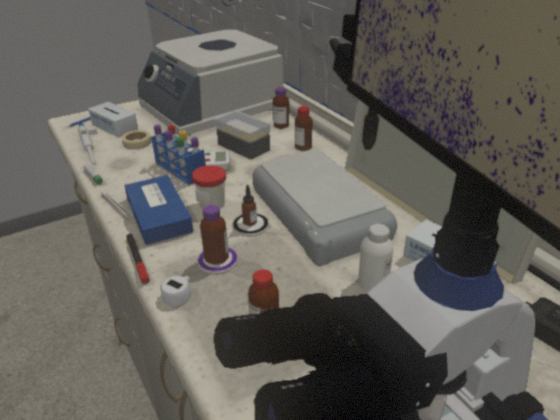

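The scene view shows all three bottles upright on their pads: violet (214,237), black (249,211), red (264,295). The saline and cup look unmoved. The arm hides them from the top camera, so I do a final numeric check with the wrist camera.

```bash
python3 - <<'E'
from h import *
for c in ("red","violet","black"): p=capwrist('bottle_'+c,'pad_'+c,0)
capwrist('saline','cup',0)
cv2.imwrite('pics/w5.png',p[:,:,::-1])
E
```

```text
tcp [0.4161 0.4006 0.3885]
bottle_red 0.74 px 379 234 mean [0.372  0.1985 0.1037] circ [371.5 197.1] 13.8
pad_red 0.96 px 363 217 mean [0.3794 0.2144 0.0058] circ [374.1 204.2] 34.4
tcp [0.4162 0.4007 0.389 ]
bottle_violet 0.68 px 281 195 mean [0.3794 0.3773 0.1039] circ [378.8 377.1] 13.5
pad_violet 0.85 px 282 182 mean [0.3921 0.3784 0.0057] circ [380.  375.6] 34.5
tcp [0.4162 0.4007 0.3892]
bottle_black 0.58 px 265 127 mean [0.4736 0.4371 0.0841] circ [473.4 436.8] 3.9
pad_black 0.86 px 267 126 mean [0.4745 0.4347 0.0059] circ [473.8 435.5] 33.5
pad_black 0.57 px 283 182 mean [0.3924 0.3778 0.0056] circ [380.5 375.3] 34.1
tcp [0.4162 0.4007 0.3892]
saline 0.6 px 431 124 mean [0.563 0.196 0.105] circ [563.4 194.4] 15.5
cup 0.65 px 194 123 mean [0.4331 0.5439 0.0029] circ [438.2 553. ] 40.5
```

View pics/w5.png

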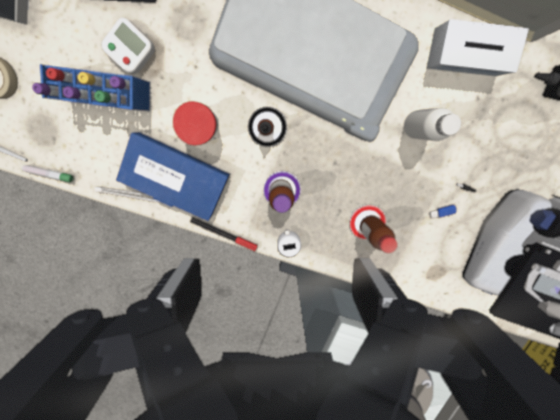

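Violet and black are within 2–3 mm. Red reads about 7 mm off, so I cross-check it with the independent scene camera, which is not blocked.

```bash
python3 - <<'E'
from h import *
p,d=viewer.grab_frame("scene")
vv,uu=np.mgrid[0:420,0:560]; P=deproj("scene",np.c_[uu.ravel(),vv.ravel()],d.ravel()).reshape(420,560,3)
hsv=cv2.cvtColor(p,cv2.COLOR_RGB2HSV)
for n in ["bottle_red","bottle_violet","bottle_black","saline","cup"]:
  for x in nets.silhouettes(n,"scene")[:2]:
    ys,xs=np.nonzero(x["mask"]);Q=P[x["mask"]&(d>0)]; zt=float(np.percentile(Q[:,2],97)); T=Q[Q[:,2]>zt-.012]
    c,rad=cv2.minEnclosingCircle((T[:,:2]*1000).astype(np.float32)); print(n,round(x["score"],2),round(xs.mean()),round(ys.mean()),round(zt,3),np.round(c,1),round(rad,1))
E
```

```text
bottle_red 0.81 262 292 0.104 [315.6  94.5] 127.5
bottle_violet 0.64 213 236 0.103 [375.2 374.8] 13.5
bottle_black 0.84 248 209 0.077 [468.4 434.6] 4.6
saline 0.7 375 257 0.105 [457.7  88.2] 162.0
cup 0.76 209 186 0.07 [416.5 473.4] 101.9
```

```bash
python3 - <<'E'
from h import *
p,d=viewer.grab_frame("scene")
vv,uu=np.mgrid[0:420,0:560]; P=deproj("scene",np.c_[uu.ravel(),vv.ravel()],d.ravel()).reshape(420,560,3)
for n in ["bottle_red","saline","cup"]:
    x=nets.silhouettes(n,"scene")[0]; Q=P[x["mask"]&(d>0)]; zt={"b":.104,"s":.105,"c":.07}[n[0]]
    T=Q[abs(Q[:,2]-zt)<.012]; T=T[np.linalg.norm(T[:,:2]-np.median(T[:,:2],0),axis=1)<(.05 if n=="cup" else .02)]
    c,rad=cv2.minEnclosingCircle((T[:,:2]*1000).astype(np.float32)); print(n,len(T),np.round(c,1),round(rad,1))
E
```

```text
bottle_red 326 [368.1 196.5] 14.2
saline 288 [559.5 193.6] 15.6
cup 594 [439.5 537.1] 33.8
```

```bash
python3 -c "
from bench import r
o=r.get_obs(); print(o['clock'],o['contact_force']); print(r.hand_in())"
```

```text
26.575 [ 0.65040392 -0.05630747 -0.23278032]
the job is handed in; nothing more can be done
None
```

I moved the three brown bottles one after another onto the pads matching their tops, set them down in contact and released them. I then raised the arm clear and handed in at about 26.6 s of the 96 s allowed. The hand-in reports no verdict.

| Bottle | Distance from pad centre (limit 12 mm) | Standing |
|---|---|---|
| Violet | about 2 mm | upright, cap top at 104 mm |
| Black (dropper) | about 1–2 mm | upright, top at 84 mm by the wrist camera, 77 mm by the scene camera |
| Red | about 6–7 mm | upright, cap top at 104 mm |

- **Red:** it is clearly off-centre. I left it rather than risk another grasp, since later wrist readings and the scene camera agree to within about 1–2 mm. One wrist reading taken while red was still held disagreed by about 6 mm.
- **Bystanders:** the white bottle reads within about 1 mm of its start by the wrist camera. The cup reads within about 2 mm by the scene camera; its last wrist reading was of the table beside it, so I did not use it.
- **Checks that failed:** the top camera could not confirm the final placing because the arm blocked its view. The scene camera reads about 2–5 mm lower in x and y than the wrist camera, so I allowed for that.

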